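# Shut the board tray and hold the mirror flap at the pointer

### The arm

A 6-joint arm with a two-finger parallel gripper is mounted at the origin on the work surface. World frame = base frame: x ahead of the robot, y to its left, z up, the work surface at z = 0. Lengths are in m, angles in rad, forces in N, time in s.
With the tool pointing down it reaches from about 0.275 to 0.975 m from the base axis. Payload 8.4 kg.
Tool frame: the origin (TCP) lies between the finger pads; the fingertips stand ctrl.tips_ahead ahead of it and the grasp point (between the pads) lies 5 mm behind it (ctrl.tips_ahead is the distance from the TCP to the fingertips, in m); z points along the fingers, y is the direction in which the jaws open and shut (so a half turn about z gives the same grasp; the last joint's range is limited). The gripper opens to 92 mm and grips with 3 to 60 N. Pads are 20 mm wide; open, the fingers measure 128 mm over their backs; the gripper's body (75 mm by 189 mm) begins 69 mm behind the grasp point.
Start: joints at [-1.245, 0.353, 1.633, -0, 1.155, -0.002], TCP at [0.201, -0.592, 0.229] pointing down, gripper open.
Joint ranges: [-2.63, 2.63], [-0.92, 2.1], [0.06, 2.66], [-1.3, 4.44], [0, 2.69], [-3.02, 3.02]. Speed limits (rad/s): [2.22, 2.22, 2.79, 3.14, 3.14, 3.14].

### API

Orientations are given as a unit quaternion [x, y, z, w].
In Python, from rig import ctrl, camera, camera_model, boxes_of, trace gives the robot as it stands.
- The arm moves only by the shell command python3 -m handwheel 'ROWS' [OPENING]. ROWS is JSON, a list of rows, each an object of numbers: "dx", "dy", "dz": the shift along the world's x, y, z each as a share of 0.25 m, from -1 to 1; "turn": the turn about the world's z as a share of 0.5 rad, from -1 to 1. In form: [{"dx": .., "dy": .., "dz": .., "turn": ..}, ...]. A call has 1 to 20 rows; each row shifts and turns the pose as measured when the row begins; what a row does not reach is not made up. A row lasts 1/10 s, in which the tool goes at most 50 mm and 8.59 degrees, less where a joint would pass 70% of its speed; a pose out of reach is approached as far as the arm can. A call with a number of a shift or a turn outside -1 to 1 is refused whole. A call with a gripper value outside its range is refused whole. OPENING is the closure in counts, from 0 (fully open) to 255 (shut), set as the call begins (- or left out, the last holds). The fingers move at their own pace and stop on an object; the grip force is fixed at half the most. Time passes only in rows, so rows that do not move let the fingers close. It gives the time, the measured TCP pose, the force and the opening at its end, in the units of the state.
- ctrl.read_state(): the state, without advancing time (a new reading comes with each control period).
- camera(name): name is "scene" or "top"; returns (picture, depth): 480x640x3 uint8, red, green, blue; 480x640 float32, m along the optical axis (not along the pixel's ray), 0 where there is no reading.
- camera_model(name): a dict with "camera_matrix" (3x3 intrinsics, pixels), "eye" and "rotation" of the camera in the world. Camera axes: x right, y up, looking along -z (the intrinsics and any distortion apply to the point x, -y, -z); pixel columns grow to the right and rows downward; lengths in m; the calibration is good to about 2 mm. A picture is of the moment at which its call begins. camera_model takes no time and is no camera call.
- ctrl.close_job(): hands the job in, once; it reports no verdict.
Trained networks look in the newest picture that a camera, given by its name, has taken for a name from the list of things; names that differ only in an ending like _2 or _b are one class to them, and where a whole thing is asked for, a point or a joint stands for the part that bears it (a point fixed in the world has none). Each returns a list of dicts, best first, with "conf" (0 to 1); they miss things now and then, are a little off and sometimes report something else, mostly with a low value. They report only what shows in the picture. A call takes as long as a camera call.
- boxes_of(camera, thing): "location" ([column, row] in pixels, amid what is visible of it).
- trace(camera, thing): "mask" (480x640 bool, what is visible of it) and "location" ([column, row] in pixels, amid what is visible of it).
The state is a dict: "t": time; "qpos": joint angles; "joint_vel": joint speeds; "effort": joint torques, N m; "tool_pos": TCP position; "tcp_rot": TCP orientation; "contact_force": force on the tool from outside, world axes, zero at the start; "wrist_torque": the same for the moment, N m; "opening": finger opening in m.
Only numpy, scipy, OpenCV 4.12 (cv2) and the standard library are available. Lean on these libraries where they do the work, as an engineer would, in place of code of your own. Each camera call takes 0.05 s, during which the arm holds its last target.

### The job

The soldered circuit board is loaded in the pulled-out tray of the grey inspection box. With the flap still down, push the tray fully home; then lift the mirror flap by its bar handle until it lines up with the pointer arm on the side of the box, and finish while still holding it steady there with the gripper (it falls shut if let go). Leave the pointer arm and the other things on the bench where they are.

Things in the scene. Friction and masses are not known exactly. Their poses are not given: they have to be found in the camera images.
- inspection_box: Grey sheet-metal box fixed to the bench, 200 deep (x) x 280 wide (y) x 110 mm high, top closed by the flap, front open for the tray. Origin: centre of its underside. Its own -x is the front, facing roughly towards the robot; +y its left side with the pointer arm; z up.
- tray (a joint): Travel of the aluminium tray, m: 0 is fully home, grows as it is pulled out of the front (along the box's -x), at most 0.1. It slides with about 2 N of friction and meets a firm stop at 0.
- tray_front (a point): Centre of the outer face of the tray's flat front plate, which is 200 wide x 78 high x 12 mm thick, from 14 to 92 mm above the bench; no handle. Moves with the tray; when home it lies 15 mm in front of the box's front, 115 mm from the box's centre. x axis as the box's x.
- flap (a joint): Angle of the flap, rad: 0 is shut (level), grows as its front edge is lifted; range 0 to 1.5. The hinge turns freely: the flap (about 0.35 kg) falls shut when let go.
- flap_hinge (a point): Middle of the flap's hinge line, which runs along the box's y at the far top edge: 96 mm behind (+x of) the box's centre, 114 mm above the bench. The axes turn with the flap: x points from the front edge to the hinge, z out of the upper face. The flap is an aluminium plate 192 x 280 x 6 mm, its middle plane in the hinge line.
- flap_bar (a point): Middle of the flap's steel bar handle, a round bar 12 mm thick and 100 mm long along the box's y, on a 12 mm post at each end, above the upper face. In the flap's axes the bar's centre line is 136 mm in front (-x) of the hinge line and 48 mm above it (z), leaving 39 mm free under the bar. Moves with the flap.
- pointer (a joint): Angle of the pointer arm, rad: the mark. 0 is level, it grows as the tip rises, about the same hinge line as the flap; the flap is at the mark when flap equals pointer. Between 0.3 and 0.85. Stiff: it stays where it was set and must not be shifted.
- pointer_hinge (a point): Pivot of the pointer arm, on the flap's hinge line, 156 mm to the box's left (+y) of its middle. x axis points from the arm's tip to the pivot.
- pointer_tip (a point): Diamond-shaped tip of the pointer arm, a dark steel flat bar 12 x 6 mm; the tip is 216 mm from the pivot, the arm runs along the left side edge of the flap.
- spool: Loose bystander: solder spool, 60 mm across, 50 high, origin under its centre, left of the box.
- jar: Loose bystander: white jar, 52 mm across, 85 high, origin under its centre, left of the box.
- screwdriver: Loose bystander: screwdriver lying right of the box; origin under its middle.
- multimeter: Loose bystander: black multimeter 150 x 75 x 34 mm, lying right of the box; origin under its centre.
- parts_tray: Loose bystander: small divided parts tray 70 x 100 x 25 mm, front left of the box; origin under its centre.
- board_holder: Loose bystander: red circuit-board holder 90 x 130 x 95 mm, front right of the box; origin under its centre.
- tape_roll: Loose bystander: roll of tape, 68 mm across, 18 high, flat on the bench, left of the box beyond the spool; origin under its centre.

How it is judged:
By the outcome, as a careful person would: the job done as asked, in the order asked, and still so for the second after the job is handed in, while the arm keeps its last pose, push and grip.
It also fails if it takes over 48 s, if anything falls off the work surface, if the arm or the gripper's body presses on something with over 40 N, if the wrist force passes 120 N, or if a joint passes its speed limit or range.

## Working session

There is one attempt and no reset: what is moved stays moved. The work goes in short steps, Python scripts to look and compute and a shell command to move; the robot and the scene stay as the last step left them, time stands still between calls to the robot, and variables do not carry over. Pictures are saved under pics/ and viewed, and the job is handed in when it is done.

```bash
ls; mkdir -p pics
python3 - <<'E'
from rig import ctrl, camera, camera_model
import cv2,numpy as np
print(ctrl.read_state(), ctrl.tips_ahead)
for n in("scene","top"):
    p,d=camera(n); cv2.imwrite(f"pics/{n}0.png",p[:,:,::-1]); np.save(f"pics/{n}0.npy",d)
    m=camera_model(n); print(n,m)
E
```

```text
pics
{'t': 0.0, 'qpos': array([-1.24541540e+00,  3.53602523e-01,  1.63412726e+00, -3.10398472e-05,
        1.15520190e+00, -2.38815162e-03]), 'joint_vel': array([-0.00160809,  0.00154229,  0.00207487, -0.00080883, -0.00048454,
       -0.0008999 ]), 'effort': array([ 5.55054299e-03, -5.93835962e+01, -3.34223413e+01,  7.00878329e-02,
        2.34790536e-02, -5.73673537e-05]), 'tool_pos': array([ 0.20105367, -0.59127895,  0.22789512]), 'tcp_rot': array([ 9.86599714e-01,  1.63158073e-01, -1.21664057e-04, -6.58516268e-04]), 'contact_force': array([-0.35610005,  0.38903265,  0.24796808]), 'wrist_torque': array([0.05428232, 0.02297391, 0.03127388]), 'opening': 0.09164447944027838} 0.014
scene {'camera_matrix': array([[490.98685752,   0.        , 309.78565723],
       [  0.        , 490.98685752, 233.7106407 ],
       [  0.        ,   0.        ,   1.        ]]), 'eye': array([1.05982122, 0.76077201, 0.84184038]), 'rotation': array([0.11886795, 0.39925579, 0.86513561, 0.27929484])}
top {'camera_matrix': array([[601.82175652,   0.        , 317.88645792],
       [  0.        , 601.82175652, 239.6712373 ],
       [  0.        ,   0.        ,   1.        ]]), 'eye': array([0.41791352, 0.06297828, 1.28404653]), 'rotation': array([-0.05205609,  0.05663179,  0.70754556, -0.70246871])}
```

View pics/scene0.png

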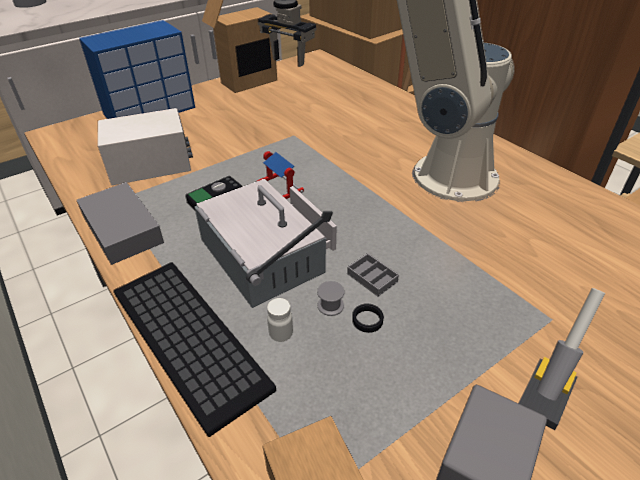

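View pics/top0.png

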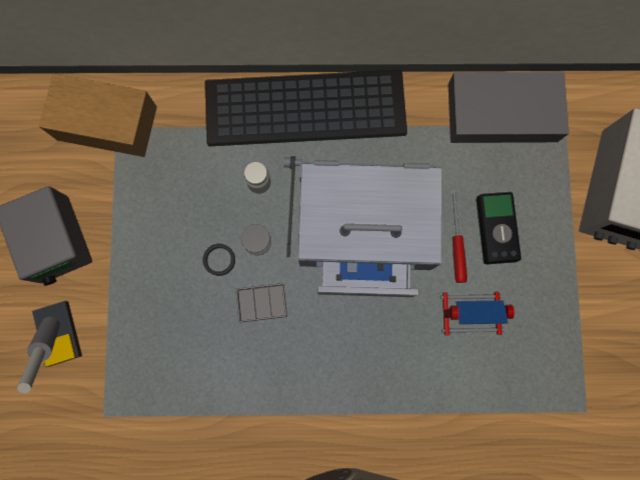

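The top view shows the flap at about (370,213), the bar at (372,229), the tray front at (368,291) and the pointer at (292,205). Next I'll turn these into positions.

```bash
cat > h.py <<'E'
import numpy as np
from scipy.spatial.transform import Rotation as R
from rig import ctrl, camera, camera_model, boxes_of, trace
def cloud(n,d):
    m=camera_model(n);K=m['camera_matrix'];v,u=np.mgrid[:480,:640]
    P=np.stack([(u-K[0,2])/K[0,0]*d,-(v-K[1,2])/K[1,1]*d,-d],-1)
    return P@R.from_quat(m['rotation']).as_matrix().T+m['eye']
def proj(n,X):
    m=camera_model(n);K=m['camera_matrix'];c=(np.atleast_2d(X)-m['eye'])@R.from_quat(m['rotation']).as_matrix()
    return np.stack([K[0,0]*c[:,0]/-c[:,2]+K[0,2],-K[1,1]*c[:,1]/-c[:,2]+K[1,2]],-1)
E
python3 - <<'E'
from h import *
import cv2
for n in("top","scene"):
    p,d=camera(n);P=cloud(n,d)
    print(n,'bench z',np.median(P[380:400,200:400,2]) if n=='top' else '')
    for th in("flap","flap_bar","pointer","pointer_tip","pointer_hinge","tray_front","inspection_box","tray"):
        r=trace(n,th)
        for q in r[:1]:
            k=q['mask']&(d>0);np.save(f"pics/m_{n}_{th}.npy",k)
            Q=P[k]; print(n,th,round(q['conf'],2),np.round(q['location']),k.sum(),np.round(np.percentile(Q,[2,50,98],axis=0),3).tolist())
    # flap top plane
    k=(abs(P[...,2]-.117)<.006)&(d>0)
    k&=(P[...,0]>.3)&(P[...,0]<.8)&(abs(P[...,1])<.4)
    nl,l,s,c=cv2.connectedComponentsWithStats(k.astype(np.uint8))
    i=1+s[1:,4].argmax();Q=P[l==i]
    print('flap rect',cv2.minAreaRect(Q[:,:2].astype(np.float32)),np.median(Q[:,2]),len(Q))
E
```

```text
top bench z 0.001149444765511598
top flap 0.97 [371. 215.] 13471 [[0.56, -0.183, 0.113], [0.651, -0.048, 0.118], [0.745, 0.086, 0.166]]
top flap_bar 0.73 [371. 214.] 13332 [[0.56, -0.182, 0.113], [0.65, -0.048, 0.118], [0.744, 0.086, 0.166]]
top pointer 0.86 [288. 190.] 458 [[0.562, 0.101, 0.002], [0.691, 0.108, 0.146], [0.767, 0.121, 0.203]]
top pointer_hinge 0.61 [288. 195.] 452 [[0.56, 0.101, 0.115], [0.677, 0.108, 0.151], [0.766, 0.121, 0.203]]
top tray_front 0.93 [364. 281.] 2977 [[0.493, -0.133, 0.02], [0.527, -0.044, 0.032], [0.562, 0.045, 0.096]]
top inspection_box 0.62 [366. 226.] 17713 [[0.498, -0.181, 0.023], [0.63, -0.043, 0.117], [0.751, 0.104, 0.167]]
top tray 0.59 [368. 278.] 2892 [[0.493, -0.132, 0.021], [0.528, -0.046, 0.032], [0.561, 0.044, 0.096]]
flap rect ((0.6560280323028564, -0.0427154004573822), (0.2916394770145416, 0.20247679948806763), 87.76612854003906) 0.11768859868045567 13212
scene bench z 
scene flap 0.61 [256. 219.] 5674 [[0.562, -0.181, 0.114], [0.659, -0.037, 0.117], [0.744, 0.086, 0.165]]
scene flap_bar 0.91 [257. 220.] 5853 [[0.561, -0.183, 0.114], [0.659, -0.036, 0.117], [0.745, 0.088, 0.165]]
scene pointer 0.78 [283. 245.] 692 [[0.563, 0.101, 0.113], [0.673, 0.108, 0.15], [0.767, 0.122, 0.199]]
scene pointer_tip 0.97 [284. 252.] 707 [[0.563, 0.101, 0.111], [0.67, 0.108, 0.15], [0.767, 0.122, 0.199]]
scene pointer_hinge 0.93 [285. 244.] 709 [[0.563, 0.101, 0.113], [0.67, 0.108, 0.15], [0.766, 0.122, 0.199]]
scene tray_front 0.74 [310. 214.] 910 [[0.494, -0.139, 0.024], [0.506, -0.034, 0.071], [0.518, 0.057, 0.095]]
scene inspection_box 0.88 [265. 234.] 11830 [[0.503, -0.182, 0.005], [0.667, 0.012, 0.116], [0.759, 0.11, 0.169]]
scene tray 0.86 [312. 210.] 986 [[0.452, -0.192, 0.002], [0.506, -0.034, 0.07], [0.569, 0.106, 0.175]]
flap rect ((0.6563308835029602, -0.0461893230676651), (0.29469427466392517, 0.20218288898468018), 87.72154998779297) 0.11719174988339204 5488
```

```bash
cat > fit.py <<'E'
from h import *
import cv2
def pca(Q):
    c=Q.mean(0);w=np.linalg.svd(Q-c,full_matrices=False)[2][0];return c,w
for n in("top","scene"):
    d=np.load(f"pics/{n}0.npy");P=cloud(n,d)
    fl=P[np.load(f"pics/m_{n}_flap.npy")]
    b=fl[(fl[:,2]>.156)&(fl[:,2]<.175)];c,w=pca(b[:,:2]);t=(b[:,:2]-c)@w
    print(n,'bar',c,'yaw',np.degrees(np.arctan(-w[0]/w[1])),np.percentile(t,[1,99]),np.percentile(b[:,2],[50,95]))
    f=fl[(fl[:,2]<.123)&(fl[:,2]>.11)]
    y=f[:,1]
    for nm,fn,pc in(('front',np.percentile,2),('rear',np.percentile,98)):
        ys=np.arange(-.165,.07,.01);xs=[np.percentile(f[abs(y-q)<.005,0],pc) for q in ys if (abs(y-q)<.005).sum()>10]
        ys=[q for q in ys if (abs(y-q)<.005).sum()>10]
        a=np.polyfit(ys,xs,1);print(nm,'yaw',np.degrees(-np.arctan(a[0])),'x@-.045',np.polyval(a,-.045))
    p=P[np.load(f"pics/m_{n}_pointer.npy")];p=p[(p[:,2]>.105)]
    c,w=pca(p);w=w*np.sign(w[0]);print('pointer',c,w,'angle',np.arctan2(-w[2],np.hypot(w[0],w[1])),'yaw',np.degrees(np.arctan(w[1]/w[0])))
    tf=P[np.load(f"pics/m_{n}_tray_front.npy")]
    q=tf[tf[:,2]>.085];c,w=pca(q[:,:2]);print('traytop',c,np.degrees(np.arctan(-w[0]/w[1])),np.percentile((q[:,:2]-c)@w,[1,99]),np.percentile(q[:,0],[2,98]))
E
python3 fit.py
```

```text
top bar [ 0.61427455 -0.04694373] yaw -2.028780409680716 [-0.0540475   0.05310651] [0.16722543 0.17094356]
front yaw -2.1295500890427386 x@-.045 0.5602353337623064
rear yaw -2.582231664642149 x@-.045 0.7442269246568464
pointer [0.67621032 0.10856365 0.1568451 ] [ 0.7804983   0.01515206 -0.62497425] angle 0.6750985517123425 yaw 1.1121614643093318
traytop [ 0.49958523 -0.04035267] 0.5383859306369783 [-0.10409381  0.09874082] [0.49260366 0.50972818]
scene bar [ 0.61696703 -0.04289521] yaw -1.8637314445047737 [-0.05751458  0.0498568 ] [0.16603087 0.16922308]
front yaw -5.1806462694999365 x@-.045 0.5656484430557941
rear yaw -1.8786388999424688 x@-.045 0.7429209022165324
pointer [0.67168503 0.11050322 0.15385476] [ 0.96608163  0.10379279 -0.23646003] angle 0.23872093609875475 yaw 6.132157641699097
traytop [ 0.50751459 -0.03994969] -19.660420529218936 [-0.09927916  0.16294396] [0.4933791  0.56199025]
```

Run:
```python
import cv2
p=cv2.imread('pics/scene0.png');cv2.imwrite('pics/sc_crop.png',cv2.resize(p[140:310,180:360],None,fx=4,fy=3.5,interpolation=cv2.INTER_CUBIC)[:600,:800])
```

```text
(no output)
```

View pics/sc_crop.png

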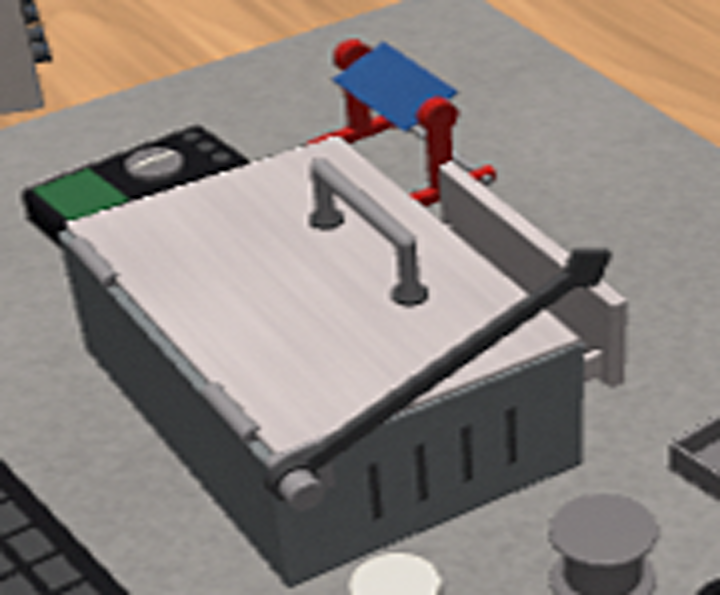

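```bash
cat > pt.py <<'E'
from h import *
from scipy.optimize import least_squares
import sys
L={}
for n in("top","scene"):
    m=np.load(f"pics/m_{n}_pointer.npy");v,u=np.nonzero(m);Q=np.stack([u,v],1).astype(float)
    # robust central line
    c=np.median(Q,0)
    for _ in range(10):
        w=np.linalg.svd(Q-c,full_matrices=False)[2][0];r=(Q-c)@[-w[1],w[0]]
        Q=Q[abs(r-np.median(r))<5];c=Q.mean(0)
    t=(Q-c)@w;L[n]=(c,w);print(n,c,w,np.round([c+w*t.min(),c+w*t.max()]))
def piv(x):
    a=x[3];X=np.array([np.cos(a),np.sin(a),0]);Y=np.array([-np.sin(a),np.cos(a),0])
    return np.array([x[1],x[2],0])+.096*X+.156*Y+[0,0,.114],X
def res(x):
    p,X=piv(x);u=-X*np.cos(x[0])+np.array([0,0,np.sin(x[0])])
    S=p+np.linspace(.02,.2,8)[:,None]*u
    r=[]
    for n,(c,w) in L.items(): r+=list((proj(n,S)-c)@[-w[1],w[0]])
    return np.array(r+[(x[1]-.655)/.002,(x[2]+.047)/.002,(x[3]+np.radians(2.1))/.007])
s=least_squares(res,[.6,.655,-.047,-.036]);x=s.x
print(x,np.degrees(x[3]),'cost',s.cost, np.round(res(x),2))
p,X=piv(x);u=-X*np.cos(x[0])+np.array([0,0,np.sin(x[0])])
for n in L: print(n,proj(n,np.array([p,p+.216*u])))
# 3D robust
for n in L:
    d=np.load(f"pics/{n}0.npy");P=cloud(n,d)[np.load(f"pics/m_{n}_pointer.npy")]
    B=np.stack([(P-p)@-X,P[:,2]-.114],1);k=(abs((P-p)[:,1])<.02)&(B[:,0]>.03)
    a=np.arctan2(B[k,1],B[k,0]);print(n,'3d angle',np.percentile(a,[10,25,50,75,90]))
E
python3 pt.py
```

```text
top [290.11190476 200.36190476] [-0.03854837  0.99925674] [[292. 156.]
 [288. 255.]]
scene [288.24574961 246.07727975] [-0.77396271  0.63323118] [[331. 211.]
 [247. 280.]]
[ 0.40169439  0.6555541  -0.04813372 -0.03450474] -1.9769757042971832 cost 1.513989908788327 [-0.76 -0.57 -0.37 -0.17  0.04  0.25  0.46  0.68 -0.56 -0.44 -0.33 -0.21
 -0.1   0.02  0.13  0.24  0.28 -0.57  0.31]
top [[292.48532721 162.27298634]
 [287.17740238 255.13067226]]
scene [[251.87017293 276.67464695]
 [330.9504537  210.73677661]]
top 3d angle [0.39535828 0.4153155  0.43538719 0.46290173 0.50848084]
scene 3d angle [0.34944549 0.37416606 0.40580374 0.42917266 0.45647444]
```

The pointer angle is about 0.40 rad. The reprojected tip matches both views. The box centre is about (0.655, -0.048) with a yaw of -2°. I'll move in front of the tray.

```bash
python3 -m handwheel '[{"dx":0.07,"dy":0.18,"dz":0,"turn":-0.06},{"dx":0.07,"dy":0.18,"dz":0,"turn":-0.06},{"dx":0.07,"dy":0.18,"dz":0,"turn":-0.06},{"dx":0.07,"dy":0.18,"dz":0,"turn":-0.06},{"dx":0.07,"dy":0.18,"dz":0,"turn":-0.06},{"dx":0.07,"dy":0.18,"dz":0,"turn":-0.06},{"dx":0.07,"dy":0.18,"dz":0,"turn":-0.06},{"dx":0.07,"dy":0.18,"dz":0,"turn":-0.06},{"dx":0.07,"dy":0.18,"dz":0,"turn":-0.06},{"dx":0.07,"dy":0.18,"dz":0,"turn":-0.06},{"dx":0.07,"dy":0.18,"dz":0,"turn":-0.06},{"dx":0.07,"dy":0.18,"dz":0,"turn":-0.06}]' 255
```

```text
t: 2.2
tool_pos: [0.4136, -0.0376, 0.2304]
tcp_rot: [1.0, -0.028, 0.003, 0.003]
contact_force: [1.6, -1.2, 0.0]
opening: 0.0003
```

```bash
python3 -m handwheel '[{"dx":0,"dy":-0.01,"dz":-0.13,"turn":0.02},{"dx":0,"dy":-0.01,"dz":-0.13,"turn":0.02},{"dx":0,"dy":0,"dz":-0.13,"turn":0},{"dx":0,"dy":0,"dz":-0.13,"turn":0},{"dx":0,"dy":0,"dz":-0.12,"turn":0},{"dx":0,"dy":0,"dz":0,"turn":0}]' 255
python3 - <<'E'
from h import *
import cv2
p,d=camera("top");cv2.imwrite('pics/top1.png',p[:,:,::-1])
p,d=camera("scene");cv2.imwrite('pics/sc1.png',p[:,:,::-1])
E
```

```text
t: 2.8
tool_pos: [0.4187, -0.0342, 0.0686]
tcp_rot: [1.0, -0.012, 0.009, 0.003]
contact_force: [-0.4, 0.2, 0.2]
opening: 0.0006
```

View pics/sc1.png

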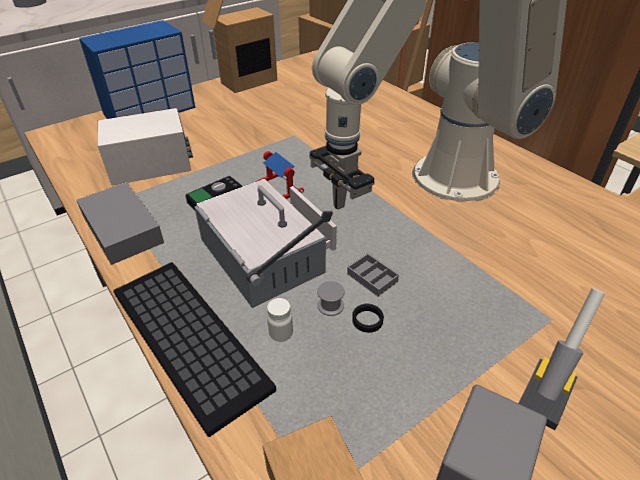

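```bash
python3 -m handwheel '[{"dx":0.05,"dy":-0.02,"dz":0,"turn":-0.01},{"dx":0.05,"dy":-0.01,"dz":0,"turn":-0.01},{"dx":0.05,"dy":0,"dz":0,"turn":0},{"dx":0.05,"dy":0,"dz":0,"turn":0},{"dx":0.04,"dy":0,"dz":0,"turn":0},{"dx":0.04,"dy":0,"dz":0,"turn":0}]' 255
```

```text
t: 3.5
tool_pos: [0.5001, -0.0437, 0.0772]
tcp_rot: [1.0, -0.017, 0.015, 0.003]
contact_force: [-3.1, -1.1, 0.1]
opening: 0.0008
```

```bash
python3 -m handwheel '[{"dx":0.025,"dy":0,"dz":-0.01,"turn":0},{"dx":0.02,"dy":0,"dz":-0.01,"turn":0},{"dx":0.02,"dy":0,"dz":-0.01,"turn":0}]' 255;python3 -m handwheel '[{"dx":0.015,"dy":0,"dz":0,"turn":0},{"dx":0.015,"dy":0,"dz":0,"turn":0}]'
```

```text
t: 3.8
tool_pos: [0.518, -0.0434, 0.0692]
tcp_rot: [1.0, -0.017, 0.015, 0.003]
contact_force: [-1.8, 0.8, 1.6]
opening: 0.0001
t: 4.0
tool_pos: [0.5253, -0.0433, 0.0683]
tcp_rot: [1.0, -0.017, 0.014, 0.003]
contact_force: [-2.3, -0.8, 1.5]
opening: 0.0006
```

```bash
python3 -m handwheel '[{"dx":0.012,"dy":0,"dz":0,"turn":0},{"dx":0.012,"dy":0,"dz":0,"turn":0}]'; python3 -m handwheel '[{"dx":0.012,"dy":0,"dz":0,"turn":0}]';python3 -m handwheel '[{"dx":0.012,"dy":0,"dz":0,"turn":0}]'
```

```text
t: 4.2
tool_pos: [0.5281, -0.0433, 0.0678]
tcp_rot: [1.0, -0.017, 0.01, 0.003]
contact_force: [-17.6, -1.1, 14.3]
opening: 0.0005
t: 4.3
tool_pos: [0.5281, -0.0432, 0.0673]
tcp_rot: [1.0, -0.017, 0.007, 0.003]
contact_force: [-11.3, -1.1, 9.8]
opening: 0.0005
t: 4.4
tool_pos: [0.5281, -0.0431, 0.0669]
tcp_rot: [1.0, -0.017, 0.004, 0.003]
contact_force: [-11.2, -0.7, 8.5]
opening: 0.0004
```

Contact is firm at x=0.528, where the home stop should be. I'll back off and check.

```bash
python3 -m handwheel '[{"dx":-0.08,"dy":0,"dz":0,"turn":0},{"dx":-0.14,"dy":0,"dz":0,"turn":0},{"dx":-0.14,"dy":0,"dz":0,"turn":0},{"dx":0,"dy":0,"dz":0,"turn":0}]'
python3 - <<'E'
from h import *
import cv2
for n in("top","scene"):
    p,d=camera(n);cv2.imwrite(f'pics/{n}2.png',p[:,:,::-1]);P=cloud(n,d)
    for q in trace(n,"tray_front")[:1]:
        Q=P[q['mask']&(d>0)];k=(Q[:,2]>.03)&(Q[:,2]<.1);Q=Q[k]
        print(n,q['conf'],np.percentile(Q,[2,10,50,98],axis=0).round(4).tolist())
    c=.6552,-.048;X=np.array([np.cos(-.0355),np.sin(-.0355)])
    B=(P[...,:2]-c)@X; k=(abs((P[...,:2]-c)@[-X[1],X[0]])<.09)&(P[...,2]>.084)&(P[...,2]<.098)&(B<-.09)&(B>-.18)
    print('plate top box-x',np.percentile(B[k],[3,50,97]) if k.sum() else None,k.sum())
E
```

```text
t: 4.8
tool_pos: [0.4376, -0.0428, 0.0673]
tcp_rot: [1.0, -0.017, 0.006, 0.003]
contact_force: [-0.0, -1.9, -1.1]
opening: 0.0005
top 0.86 [[0.5371, -0.1384, 0.0332], [0.5385, -0.1238, 0.0466], [0.5435, -0.0448, 0.091], [0.5537, 0.0508, 0.0971]]
plate top box-x [-0.11527213 -0.10960774 -0.10338471] 567
plate top box-x [-0.11714783 -0.11453438 -0.11316831] 11
```

View pics/top2.png

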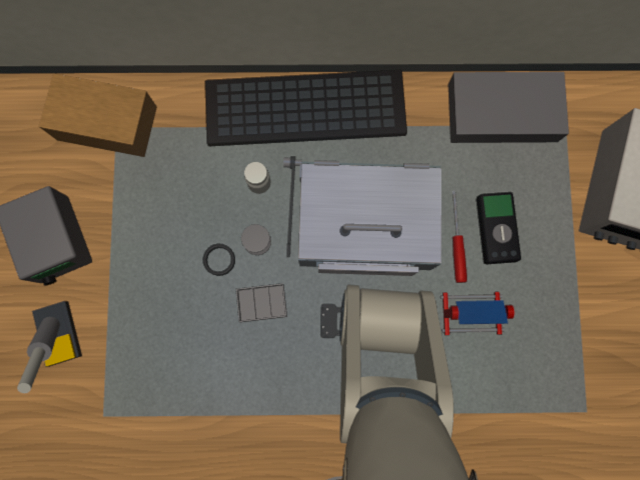

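The tray is home: the plate spans -115 to -103 mm in box x. I'll rise, open, turn 90° and go above the bar at about (0.6145, -0.046).

```bash
python3 -m handwheel '[{"dx":0,"dy":0,"dz":0.16,"turn":0},{"dx":0,"dy":0,"dz":0.18,"turn":0},{"dx":0,"dy":0,"dz":0.18,"turn":0.2},{"dx":0,"dy":0,"dz":0.18,"turn":0.25},{"dx":0,"dy":0,"dz":0.18,"turn":0.25},{"dx":0.07,"dy":0,"dz":0,"turn":0.25},{"dx":0.07,"dy":0,"dz":0,"turn":0.25},{"dx":0.07,"dy":0,"dz":0,"turn":0.25},{"dx":0.07,"dy":0,"dz":0,"turn":0.25},{"dx":0.07,"dy":0,"dz":0,"turn":0.25},{"dx":0.07,"dy":0,"dz":0,"turn":0.25},{"dx":0.07,"dy":0,"dz":0,"turn":0.25},{"dx":0.07,"dy":0,"dz":0,"turn":0.25},{"dx":0.07,"dy":0,"dz":0,"turn":0.25},{"dx":0,"dy":0,"dz":0,"turn":0.1},{"dx":0,"dy":0,"dz":0,"turn":0}]' 0; python3 -c "
from h import *
s=ctrl.read_state();print(s['tool_pos'],R.from_quat(s['tcp_rot']).as_matrix().round(3))"
```

```text
t: 6.6
tool_pos: [0.6287, -0.0428, 0.3054]
tcp_rot: [0.712, 0.702, 0.02, -0.001]
contact_force: [-0.1, -0.1, -0.7]
opening: 0.0915
[ 0.62873725 -0.04284534  0.30538499] [[ 0.013  1.     0.028]
 [ 0.999 -0.014  0.03 ]
 [ 0.03   0.028 -0.999]]
```

```bash
python3 -m handwheel '[{"dx":-0.03,"dy":-0.01,"dz":-0.06,"turn":-0.02},{"dx":-0.025,"dy":0,"dz":-0.1,"turn":-0.02},{"dx":0,"dy":0,"dz":-0.1,"turn":0},{"dx":0,"dy":0,"dz":-0.08,"turn":0},{"dx":0,"dy":0,"dz":0,"turn":0}]' 0; python3 -c "
from h import *
import cv2
p,d=camera('scene');cv2.imwrite('pics/sc3.png',cv2.resize(p[100:320,160:440,::-1],None,fx=2.7,fy=2.7))"
```

```text
t: 7.1
tool_pos: [0.6184, -0.0453, 0.2195]
tcp_rot: [0.722, 0.691, 0.022, 0.002]
contact_force: [-0.3, 0.3, -0.2]
opening: 0.092
```

View pics/sc3.png

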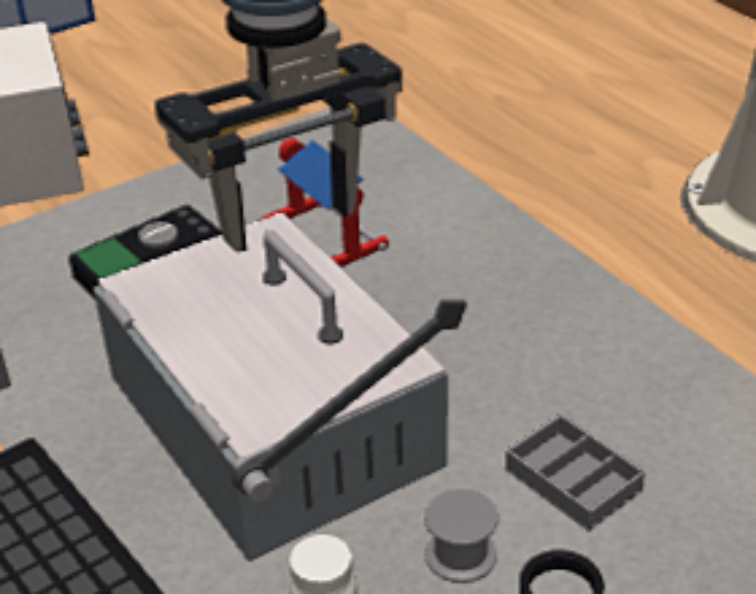

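The jaws straddle the bar, so I'll descend the remaining 62 mm and close.

```bash
python3 -m handwheel '[{"dx":-0.01,"dy":0,"dz":-0.06,"turn":0},{"dx":-0.005,"dy":0,"dz":-0.08,"turn":0},{"dx":0,"dy":0,"dz":-0.07,"turn":0},{"dx":0,"dy":0,"dz":-0.03,"turn":0},{"dx":0,"dy":0,"dz":0,"turn":0}]' 0
```

```text
t: 7.65
tool_pos: [0.6213, -0.0457, 0.1674]
tcp_rot: [0.723, 0.69, 0.027, 0.007]
contact_force: [-1.1, -1.2, -0.3]
opening: 0.0916
```

```bash
python3 -m handwheel '[{"dx":-0.03,"dy":0,"dz":-0.03,"turn":0},{"dx":-0.01,"dy":0,"dz":-0.02,"turn":0},{"dx":0,"dy":0,"dz":0,"turn":0}]' 0
```

```text
t: 7.95
tool_pos: [0.6123, -0.0458, 0.1569]
tcp_rot: [0.723, 0.69, 0.028, 0.008]
contact_force: [0.5, 0.5, 0.3]
opening: 0.0919
```

```bash
python3 -m handwheel '[{"dx":0,"dy":0,"dz":0,"turn":0},{"dx":0,"dy":0,"dz":0,"turn":0},{"dx":0,"dy":0,"dz":0,"turn":0},{"dx":0,"dy":0,"dz":0,"turn":0},{"dx":0,"dy":0,"dz":0,"turn":0},{"dx":0,"dy":0,"dz":0,"turn":0},{"dx":0,"dy":0,"dz":0,"turn":0},{"dx":0,"dy":0,"dz":0,"turn":0}]' 255
```

```text
t: 8.75
tool_pos: [0.6132, -0.0459, 0.1583]
tcp_rot: [0.723, 0.69, 0.029, 0.009]
contact_force: [-0.0, -1.2, -0.6]
opening: 0.03
```

```bash
python3 -m handwheel '[{"dx":0,"dy":0,"dz":0,"turn":0},{"dx":0,"dy":0,"dz":0,"turn":0},{"dx":0,"dy":0,"dz":0,"turn":0},{"dx":0,"dy":0,"dz":0,"turn":0},{"dx":0,"dy":0,"dz":0,"turn":0},{"dx":0,"dy":0,"dz":0,"turn":0}]' 255
```

```text
t: 9.35
tool_pos: [0.6133, -0.0459, 0.1582]
tcp_rot: [0.723, 0.69, 0.029, 0.009]
contact_force: [0.5, 0.2, -0.5]
opening: 0.011
```

The opening is 11 mm, so the bar is held. I'll lift along the arc, stopping to check the force.

```bash
python3 -m handwheel '[{"dx":0.01,"dy":0,"dz":0.026,"turn":0},{"dx":0.012,"dy":0,"dz":0.027,"turn":0}]' 255;  python3 -m handwheel '[{"dx":0.013,"dy":0,"dz":0.026,"turn":0},{"dx":0.014,"dy":0,"dz":0.025,"turn":0}]' 255
```

```text
t: 9.55
tool_pos: [0.6182, -0.046, 0.1708]
tcp_rot: [0.723, 0.69, 0.028, 0.009]
contact_force: [1.3, -0.2, -5.0]
opening: 0.0112
t: 9.75
tool_pos: [0.6249, -0.0463, 0.1842]
tcp_rot: [0.723, 0.69, 0.028, 0.008]
contact_force: [1.8, -1.1, -5.5]
opening: 0.011
```

```bash
python3 -m handwheel '[{"dx":0.016,"dy":0,"dz":0.024,"turn":0},{"dx":0.017,"dy":0,"dz":0.023,"turn":0},{"dx":0.017,"dy":0,"dz":0.02,"turn":0},{"dx":0.015,"dy":0,"dz":0.016,"turn":0}]' 255;  python3 -m handwheel '[{"dx":0,"dy":0,"dz":0,"turn":0}]'
cat > chk.py <<'E'
from h import *
import cv2,sys
s=ctrl.read_state();print(s['tool_pos'],s['contact_force'],s['opening'])
k=sys.argv[1];c=np.array([.6555,-.048]);X=np.array([np.cos(-.0355),np.sin(-.0355)]);Y=np.array([-X[1],X[0]])
for n in("top","scene"):
    p,d=camera(n);cv2.imwrite(f'pics/{n}{k}.png',p[:,:,::-1]);P=cloud(n,d)
    for q in trace(n,"flap")[:1]:
        m=q['mask']&(d>0);Q=P[m];B=np.stack([(Q[:,:2]-c)@X,(Q[:,:2]-c)@Y,Q[:,2]],1)
        B=B[abs(B[:,1])<.13]
        w=(B[:,0]>-.1)&(B[:,0]<.085)
        B=B[w]; a=np.polyfit(B[:,0],B[:,2],1)
        for _ in range(15):
            r=B[:,2]-np.polyval(a,B[:,0]);g=abs(r)<max(.004,1.5*np.median(abs(r)));a=np.polyfit(B[g,0],B[g,2],1)
        print(n,q['conf'],'flap angle',np.arctan(-a[0]),'z at hinge',np.polyval(a,.096),g.sum(),len(B))
    for q in trace(n,"pointer")[:1]:
        np.save(f"pics/m_{n}_pointer{k}.npy",q['mask'])
        print('pointer',q['conf'],q['location'])
    for th in ("pointer_tip",):
        pass
E
python3 chk.py 4
```

```text
t: 10.15
tool_pos: [0.6405, -0.0468, 0.2069]
tcp_rot: [0.723, 0.69, 0.026, 0.007]
contact_force: [-4.6, -2.7, -1.3]
opening: 0.011
t: 10.25
tool_pos: [0.641, -0.0469, 0.2076]
tcp_rot: [0.723, 0.69, 0.026, 0.007]
contact_force: [-0.4, -1.5, -3.9]
opening: 0.0108
[ 0.64099899 -0.04690092  0.20756392] [-0.37942591 -1.50143197 -3.90584219] 0.010813457277088203
top 0.64 flap angle 0.3802800314204908 z at hinge 0.11829865977964993 5303 5774
pointer 0.66 [288.4, 193.2]
scene 0.57 flap angle 0.37590838819166567 z at hinge 0.11692604795062689 5388 5643
pointer 0.55 [282.2, 251.4]
```

```bash
python3 - <<'E'
from h import *
c=np.array([.6555,-.048]);X=np.array([np.cos(-.0355),np.sin(-.0355)]);Y=np.array([-X[1],X[0]])
for n in("top","scene"):
    P=cloud(n,np.load(f"pics/{n}0.npy"));Q=P[np.load(f"pics/m_{n}_flap.npy")]
    B=np.stack([(Q[:,:2]-c)@X,(Q[:,:2]-c)@Y,Q[:,2]],1);B=B[(abs(B[:,1])<.13)&(abs(B[:,2]-.117)<.008)&(B[:,0]>-.085)&(B[:,0]<.085)]
    a=np.polyfit(B[:,0],B[:,2],1);print(n,'shut angle bias',np.arctan(-a[0]))
import cv2
p=cv2.imread('pics/scene4.png');cv2.imwrite('pics/sc4c.png',cv2.resize(p[150:310,200:360],None,fx=3.7,fy=3.7,interpolation=cv2.INTER_CUBIC))
E
sed -e 's/_pointer.npy/_pointer4.npy/; s/{n}0.npy/{n}0.npy/' pt.py > pt4.py; python3 pt4.py | head -4
```

```text
top shut angle bias -0.000458394646330377
scene shut angle bias 0.001103200361686514
top [290.1347032 201.1369863] [-0.03570253  0.99936246] [[292. 156.]
 [288. 255.]]
scene [287.45576408 246.63538874] [-0.77562342  0.63119594] [[331. 212.]
 [246. 280.]]
```

View pics/sc4c.png

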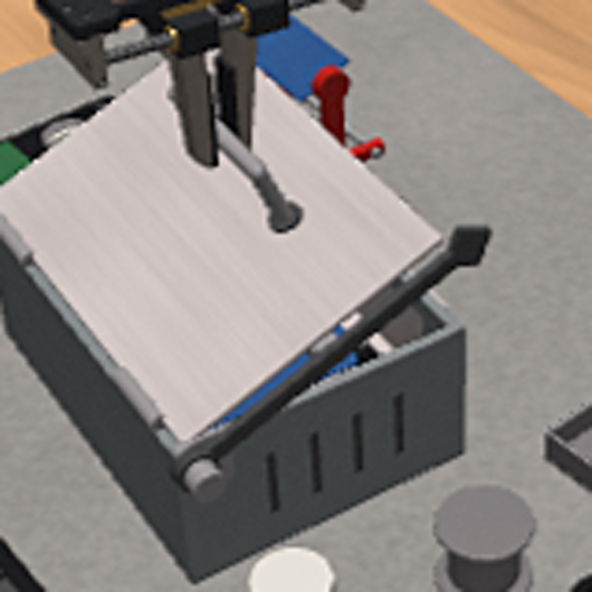

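```bash
cat > iou.py <<'E'
from h import *
import cv2
from scipy.optimize import minimize
S=8
def poly(n,th,cx,cy,a,du=0,dv=0):
    X=np.array([np.cos(a),np.sin(a),0]);Y=np.array([-np.sin(a),np.cos(a),0]);Z=np.array([0,0,1.])
    p=np.array([cx,cy,0])+.096*X+.156*Y+.114*Z;u=-X*np.cos(th)+Z*np.sin(th);v=X*np.sin(th)+Z*np.cos(th)
    C=[p+r*u+h*v+y*Y for r in(0.0,.2) for h in(-.006,.006) for y in(-.003,.003)]
    return cv2.convexHull((proj(n,C)+[du,dv]).astype(np.float32))[:,0]
imgs={n:cv2.imread(f"pics/{n}0.png") for n in("scene","top")}
for n in("scene","top"):
  for k in("","4"):
    m=np.load(f"pics/m_{n}_pointer{k}.npy");g=m.astype(np.uint8)
    def f(x,fix=None):
        q=poly(n,x[0],.6555,-.048,-.0355,x[1]*3,x[2]*3)
        t=np.zeros((480,640),np.float32);big=np.zeros((160*S,160*S),np.uint8)
        o=np.array([210,150])
        cv2.fillConvexPoly(big,np.round((q-o+.5)*S).astype(np.int32),1)
        cov=cv2.resize(big.astype(np.float32),(160,160),interpolation=cv2.INTER_AREA)
        M=g[150:310,210:370]
        return abs(cov-M).sum()+ (x[1]**2+x[2]**2)*8
    best=min(((f([t,a,b]),t,a*3,b*3) for t in np.arange(.3,.5,.01) for a in np.arange(-.7,.8,.35) for b in np.arange(-.7,.8,.35)))
    print(n,k,best, 'nooffset',min((f([t,0,0]),t) for t in np.arange(.3,.5,.005)))
E
python3 iou.py
```

```text
scene  (np.float64(269.058125), np.float64(0.39000000000000007), np.float64(0.0), np.float64(-1.0499999999999998)) nooffset (np.float32(286.64062), np.float64(0.4050000000000001))
scene 4 (np.float64(282.99125), np.float64(0.37000000000000005), np.float64(-1.0499999999999998), np.float64(-1.0499999999999998)) nooffset (np.float32(308.17188), np.float64(0.4050000000000001))
top  (np.float64(184.5), np.float64(0.31), np.float64(0.0), np.float64(0.0)) nooffset (np.float32(184.5), np.float64(0.31))
top 4 (np.float64(183.46875), np.float64(0.31), np.float64(0.0), np.float64(0.0)) nooffset (np.float32(183.46875), np.float64(0.31))
```

```bash
cat > p3.py <<'E'
from h import *
import cv2,sys
c=np.array([.6555,-.048]);X=np.array([np.cos(-.0355),np.sin(-.0355)]);Y=np.array([-X[1],X[0]])
ks=sys.argv[1:]
for n in("top","scene"):
  acc=[]
  for i in range(3 if 'live' in ks else 1):
    if 'live' in ks: p,d=camera(n)
    else: d=np.load(f"pics/{n}0.npy")
    P=cloud(n,d)
    m=np.load(f"pics/m_{n}_pointer.npy");m=cv2.dilate(m.astype(np.uint8),np.ones((3,3)))>0
    Q=P[m&(d>0)];B=np.stack([.096-(Q[:,:2]-c)@X,(Q[:,:2]-c)@Y,Q[:,2]-.114],1)
    B=B[(abs(B[:,1]-.156)<.008)&(B[:,0]>.02)&(B[:,0]<.21)&(B[:,2]<.12)&(B[:,2]>-.005)]
    acc.append(B)
  B=np.vstack(acc)
  w=(B[:,2]-.42*B[:,0]);print(n,len(B))
  a=np.array([.42,np.median(w)])
  for _ in range(20):
    r=B[:,2]-np.polyval(a,B[:,0]);g=abs(r)<.009;a=np.polyfit(B[g,0],B[g,2],1)
  print(' line angle',np.arctan(a[0]),'offset perp mm',a[1]*np.cos(np.arctan(a[0]))*1e3,g.sum(),'y med',np.median(B[g,1]))
  # band envelope per r
  for lo in np.arange(.04,.2,.02):
    s=B[(B[:,0]>lo)&(B[:,0]<lo+.02)]
    if len(s)>5: print('  r',round(lo+.01,2),len(s),np.percentile(s[:,2]-np.tan(.4)*(s[:,0]),[5,50,95]).round(4)*1e3)
E
python3 p3.py
```

```text
top 307
 line angle 0.3801556413976169 offset perp mm 6.771117150097637 289 y med 0.1550567734870904
  r 0.05 34 [0.4 7.1 9.3]
  r 0.07 27 [3.3 5.9 8.6]
  r 0.09 38 [-3.7  4.5  7.8]
  r 0.11 27 [2.3 5.3 7.2]
  r 0.13 39 [-2.9  3.5  7.9]
  r 0.15 33 [1.  3.7 6.7]
  r 0.17 35 [-3.5  2.4 15.7]
  r 0.19 47 [-4.6  5.8 14.6]
scene 571
 line angle 0.37425087309497085 offset perp mm 2.9193129102399733 523 y med 0.15581715911926783
  r 0.05 63 [-6.5  2.7  6.5]
  r 0.07 60 [-8.1  1.7  6.5]
  r 0.09 60 [-6.4  1.7  5.7]
  r 0.11 59 [-7.8  0.5  5.2]
  r 0.13 60 [-8.4  0.3  5.2]
  r 0.15 60 [-9.4  0.4  4.7]
  r 0.17 68 [-10.   -0.5   9.2]
  r 0.19 76 [-17.4  -3.9   9.9]
```

Run:
```python
from h import *
import cv2
a=-.0355;X=np.array([np.cos(a),np.sin(a),0]);Y=np.array([-np.sin(a),np.cos(a),0]);Z=np.array([0,0,1.])
H=np.array([.6555,-.048,.114])+.096*X
for n in("scene","top"):
  for th in(.34,.36,.38,.4,.42):
    u=-X*np.cos(th)+Z*np.sin(th);v=X*np.sin(th)+Z*np.cos(th)
    q=proj(n,[H+.156*Y,H+.156*Y+.216*u,H+.14*Y+.003*v,H+.14*Y+.192*u+.003*v,H-.14*Y+.192*u+.003*v])
    dd=q[1]-q[0]
    print(n,th,'slope',(dd[1]/dd[0]).round(4),'tip',q[1].round(1),'flapcorners',q[3].round(1),q[4].round(1))
for n,e in(("scene","4"),("top","4")):
  p=cv2.imread(f'pics/{n}{e}.png')
  r=(290,190,60,50) if n=="scene" else (280,225,60,50)
  x,y,w,h=r;cv2.imwrite(f'pics/{n}4z.png',cv2.resize(p[y:y+h,x:x+w],None,fx=12,fy=12,interpolation=cv2.INTER_NEAREST))
```

```text
scene 0.34 slope -0.7676 tip [332.8 214.6] flapcorners [319.4 216.5] [256.9 159. ]
scene 0.36 slope -0.7882 tip [332.2 213.3] flapcorners [318.9 215.5] [256.3 157.9]
scene 0.38 slope -0.8093 tip [331.6 212.1] flapcorners [318.3 214.4] [255.6 156.9]
scene 0.4 slope -0.8308 tip [331.  210.9] flapcorners [317.7 213.4] [255.  155.9]
scene 0.42 slope -0.8528 tip [330.4 209.7] flapcorners [317.1 212.3] [254.3 154.9]
top 0.34 slope -18.4883 tip [287.3 258.5] flapcorners [296.5 246.5] [447.6 250.8]
top 0.36 slope -18.0412 tip [287.2 257.5] flapcorners [296.4 245.5] [448.  249.8]
top 0.38 slope -17.6026 tip [287.1 256.3] flapcorners [296.4 244.4] [448.4 248.7]
top 0.4 slope -17.172 tip [287.1 255.2] flapcorners [296.4 243.3] [448.9 247.6]
top 0.42 slope -16.7487 tip [287. 254.] flapcorners [296.4 242.2] [449.3 246.5]
```

View pics/scene4z.png

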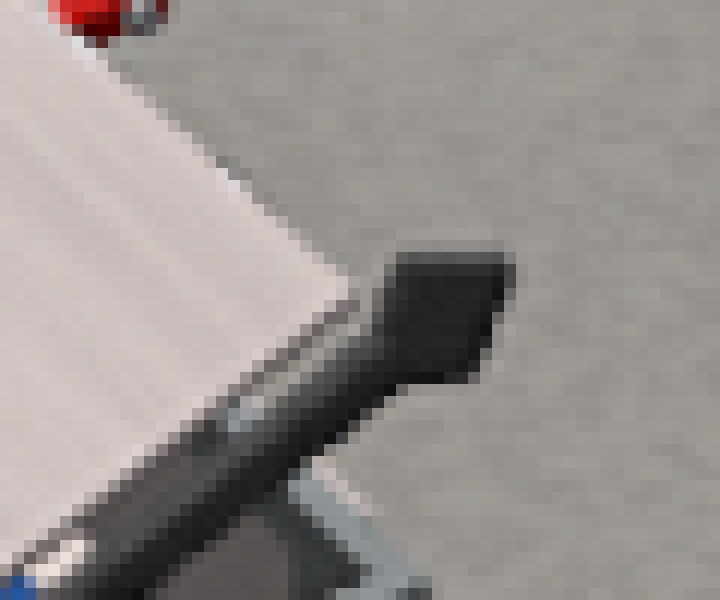

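View pics/top4z.png

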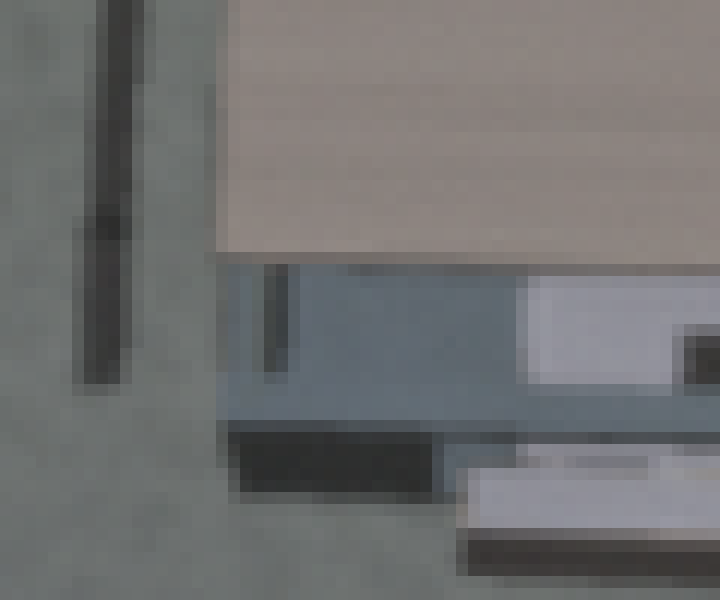

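```bash
cat > pl.py <<'E'
from h import *
import cv2
a=-.0355;X=np.array([np.cos(a),np.sin(a)]);c=np.array([.6555,-.048]);Y=np.array([-X[1],X[0]])
for n in("top","scene"):
  for i in range(2):
    p,d=camera(n);P=cloud(n,d);q=trace(n,"flap")
    if not q: continue
    m=cv2.erode(q[0]['mask'].astype(np.uint8),np.ones((3,3)))>0
    Q=P[m&(d>0)]
    b=np.stack([(Q[:,:2]-c)@X,(Q[:,:2]-c)@Y],1);Q=Q[abs(b[:,0])<.15]
    co=np.array([-.4,0,.38]);co=np.append(co[:2],np.median(Q[:,2]+.4*Q[:,0]))
    A=np.c_[Q[:,:2],np.ones(len(Q))]
    for th in(.02,.012,.008)+(.005,)*8:
        r=Q[:,2]-A@co;g=abs(r)<th;co=np.linalg.lstsq(A[g],Q[g,2],rcond=None)[0]
    s=-co[:2]@X;print(n,q[0]['conf'],'angle',np.arctan(s),'cross',co[:2]@Y,'rms mm',r[g].std()*1e3,g.sum(),len(Q),'z hinge',co[:2]@(c+.096*X)+co[2])
E
python3 pl.py; python3 p3.py live | grep -v ' r '; python3 -c "
from h import *
s=ctrl.read_state();print(s['t'],s['tool_pos'],s['contact_force'])"
```

```text
top 0.98 angle 0.37333256426375583 cross 0.0014004330316046082 rms mm 1.9114480660333129 5570 5772 z hinge 0.11801949956616498
top 0.66 angle 0.3753419024647245 cross 0.0019600422059909083 rms mm 1.9362395101483538 5629 5831 z hinge 0.11778380298309293
scene 0.7 angle 0.3757404520039111 cross 0.0023636376826335734 rms mm 1.5525518709178154 5741 5887 z hinge 0.11689824959264855
scene 0.86 angle 0.37535079558689716 cross 0.002082361020589653 rms mm 1.5258318240534494 5909 6069 z hinge 0.11694810077553397
top 917
 line angle 0.38448709717807383 offset perp mm 6.306346552321167 860 y med 0.15504749044738153
scene 1705
 line angle 0.37899266777718854 offset perp mm 2.6386153301149795 1545 y med 0.1557282313333083
11.25 [ 0.64042742 -0.04685901  0.20689847] [-3.33378367 -1.52435827 -1.29535227]
```

Measured with the same sensor, the flap is at 0.375 and the pointer at 0.379–0.388. I'll nudge up about 0.01 rad and watch for drift.

```bash
python3 -m handwheel '[{"dx":0.004,"dy":0,"dz":0.006,"turn":0}]'; python3 -m handwheel '[{"dx":0,"dy":0,"dz":0,"turn":0},{"dx":0,"dy":0,"dz":0,"turn":0}]';python3 pl.py; python3 p3.py live | grep -v ' r ';python3 -m handwheel '[{"dx":0,"dy":0,"dz":0,"turn":0}]'
```

```text
t: 11.35
tool_pos: [0.6415, -0.0469, 0.2082]
tcp_rot: [0.723, 0.69, 0.026, 0.007]
contact_force: [-0.5, -3.3, -4.8]
opening: 0.0111
t: 11.55
tool_pos: [0.6417, -0.0469, 0.2084]
tcp_rot: [0.723, 0.69, 0.026, 0.007]
contact_force: [-2.5, -3.1, -2.9]
opening: 0.0106
top 0.77 angle 0.3910501307589769 cross 0.0027329127830993862 rms mm 1.8914167794341306 5535 5724 z hinge 0.11779152734966702
top 0.66 angle 0.3905689305519059 cross 0.0020024014392199274 rms mm 1.9019132656284943 5489 5687 z hinge 0.11790957326753215
scene 0.95 angle 0.39021208141447816 cross 0.0028202118924709513 rms mm 1.5594693045462218 5827 5985 z hinge 0.11693901561492448
scene 0.79 angle 0.3903593239518672 cross 0.00238780695523543 rms mm 1.561685484585115 5976 6131 z hinge 0.11693162943762847
top 917
 line angle 0.3806700369995992 offset perp mm 6.708696722631082 861 y med 0.15513091434327564
scene 1711
 line angle 0.3781334505819318 offset perp mm 2.7276880526095275 1562 y med 0.15577700763921554
t: 12.35
tool_pos: [0.6417, -0.0469, 0.2083]
tcp_rot: [0.723, 0.69, 0.026, 0.007]
contact_force: [-1.8, -1.7, -1.9]
opening: 0.0111
```

```bash
python3 -m handwheel '[{"dx":-0.002,"dy":0,"dz":-0.003,"turn":0}]'; python3 -m handwheel '[{"dx":0,"dy":0,"dz":0,"turn":0},{"dx":0,"dy":0,"dz":0,"turn":0},{"dx":0,"dy":0,"dz":0,"turn":0},{"dx":0,"dy":0,"dz":0,"turn":0},{"dx":0,"dy":0,"dz":0,"turn":0},{"dx":0,"dy":0,"dz":0,"turn":0},{"dx":0,"dy":0,"dz":0,"turn":0},{"dx":0,"dy":0,"dz":0,"turn":0}]';python3 pl.py; python3 chk.py 9; python3 -c "
import cv2
p=cv2.imread('pics/scene9.png');cv2.imwrite('pics/sc9c.png',cv2.resize(p[150:310,200:360],None,fx=3.7,fy=3.7,interpolation=cv2.INTER_CUBIC))"
```

```text
t: 12.45
tool_pos: [0.6412, -0.0469, 0.2077]
tcp_rot: [0.723, 0.69, 0.026, 0.007]
contact_force: [-3.3, -2.0, -1.2]
opening: 0.0109
t: 13.25
tool_pos: [0.6412, -0.0469, 0.2077]
tcp_rot: [0.723, 0.69, 0.026, 0.007]
contact_force: [-3.4, -1.6, -3.0]
opening: 0.0108
top 0.76 angle 0.38401339167722187 cross 0.0019980767559027455 rms mm 1.905095919413529 5632 5848 z hinge 0.118023353975314
top 0.25 angle 0.3670512251729386 cross 0.02686656031647431 rms mm 2.0602693050052974 175 208 z hinge 0.11909939309802409
scene 0.94 angle 0.385377023450953 cross 0.0025925464767886444 rms mm 1.588453653593863 5914 6077 z hinge 0.11684533547464587
scene 0.67 angle 0.38518385701846153 cross 0.0023140308482644998 rms mm 1.5646607258320933 5791 5942 z hinge 0.11690654524836186
[ 0.64119287 -0.04689877  0.20773494] [-1.93198837 -2.52355131 -2.29113385] 0.010860824666267812
top 0.7 flap angle 0.384453681173676 z at hinge 0.11797627639231953 5106 5501
pointer 0.94 [288.6, 188.7]
scene 0.74 flap angle 0.3845271195213558 z at hinge 0.11698401183080949 5389 5634
pointer 0.92 [281.6, 248.2]
```

View pics/sc9c.png

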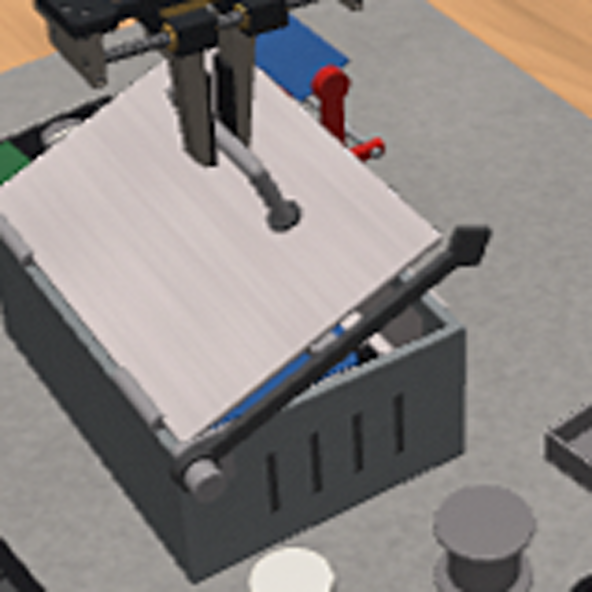

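View pics/top9.png

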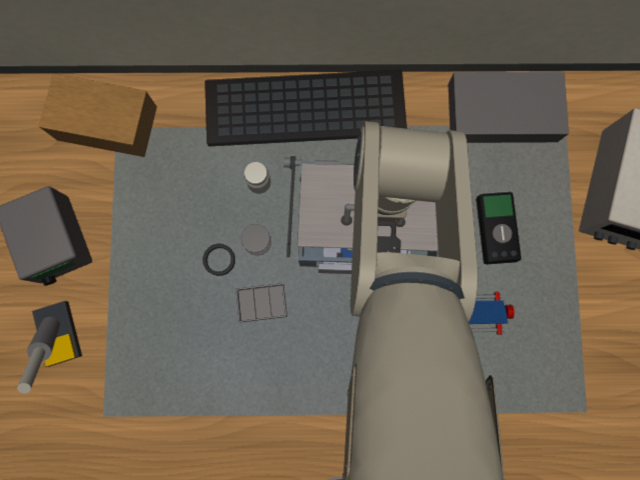

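The flap edge lies parallel to the pointer arm, from about (185,435) to (440,238) in the crop. The tray plate is still home at (335,266) in the top view, and the bystanders in view sit at the same pixels as at the start. The hold has been steady for over 0.8 s, so I'm handing in.

```bash
python3 -c "
from h import *
ctrl.close_job();s=ctrl.read_state();print(s['t'],s['tool_pos'],s['opening'])"
```

```text
the job is handed in; nothing more can be done
the job is handed in; nothing more can be done
```

The tray is pushed fully home and the flap is up at the pointer mark. I handed the job in at about 14 s with the gripper still holding the bar.

- **Tray:** I pushed it with closed fingers while the flap was down, until it met the stop. The largest reading I saw there was about 18 N along the push and 14 N upward. The plate's outer face then measured 115 mm in front of the box centre, which is the home position.
- **Flap:** I gripped the bar and lifted the flap along its arc. The last depth fits put it at 0.384–0.385 rad from both cameras. One poor low-confidence detection gave 0.367, and I ignored it. The arm held still for the last 0.8 s I watched.
- **Pointer:** My estimates of its angle did not fully agree. Direct depth-line fits gave 0.374–0.385, and image slope and tip position gave 0.38–0.40. My first fit gave 0.40, and one crude top-view outline fit gave 0.31, which I threw out. I settled on about 0.384, so the flap could be off the mark by roughly 0.01 rad.
- **Arm travel check:** The gripper's own movement suggested a flap angle about 0.01–0.02 rad higher than the depth fits. I trusted the depth fits because both cameras agreed.
- **Other things:** The pointer and the bystanders I could see looked unmoved in the last pictures. The arm hid part of the right side in the top view, including the screwdriver.

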